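# Load the job tray: tip the carton of caps in flat, stand the ink pot beside it

### The arm

A 7-joint arm with a two-finger parallel gripper is mounted at the origin on a cart in front of the work surface, level with it; the furniture and walls round the work are solid. World frame = base frame: x ahead of the robot, y to its left, z up, the work surface at z = 0. Lengths are in m, angles in degrees, forces in N, time in s.
With the tool pointing down it reaches from about 0.425 to 0.875 m from the base axis. Payload 4.7 kg.
Tool frame: the origin (TCP) lies midway between the tips of the shut fingers; the grasp point (between the pads) lies 19 mm behind it; z points along the fingers, x is the direction in which the jaws open and shut, and the axes are right-handed (so a half turn about z gives the same grasp; the last joint's range is limited). The gripper opens to 87 mm and grips with 3 to 60 N. Pads are 19 mm wide; open, the fingers measure 117 mm over their backs; the gripper's body (75 mm by 190 mm) begins 51 mm behind the grasp point.
Start: joints at [68.531, 18.392, -4.016, 83.108, 1.295, 78.541, -3.26], TCP at [0.246, -0.602, 0.223] pointing down, gripper open.
Joint ranges: [-163.93, 163.93], [-17.29, 119.83], [-79.2, 71.16], [3.27, 140.29], [-89.18, 269.18], [5.43, 117.66], [-154.24, 154.24]. Speed limits (degrees/s): [147.25, 147.25, 180, 180, 180, 180, 180].

### API

Orientations are given as [roll, pitch, yaw] about the fixed x, y, z axes, in that order (R = Rz(yaw) Ry(pitch) Rx(roll)).
In Python, from cell import env gives the robot as it stands.
- The arm moves only by the tool carry_out, never from a script. Its argument "plan" is a list of rows, each an object with "grip": the closure, from 0 (fully open) to 1 (shut); "dp": the shift along the tool's x, y, z in m, a list of three; "rotation": the turn, a rotation vector about the tool's x, y, z in degrees, a list of three. In form: [{"grip": grip, "dp": [dx, dy, dz], "rotation": [wx, wy, wz]}, ...]. A call has 1 to 8 rows; each row shifts and turns the pose as measured when the row begins, along the tool's axes as they then stand; what a row does not reach is not made up. A row lasts 1/12 s, in which the tool goes at most 41.7 mm and 7.16 degrees, less where a joint would pass 70% of its speed; a pose out of reach is approached as far as the arm can. A call is refused whole if a number of a shift passes 0.0417 or a number of a turn 7.16, either way. A call with a gripper value outside its range is refused whole. The fingers move at their own pace and stop on an object; "force" is the grip in N (left out, the last holds). Time passes only in rows, so rows that do not move let the fingers close. It gives the time, the measured TCP pose, the force and the opening at its end, in the units of the state.
- env.get_obs(): the state, without advancing time (a new reading comes with each control period).
- env.read_camera(name): name is "side" or "top" or "wrist"; returns the picture (420x560x3 uint8, red, green, blue); there is no depth.
- env.camera_params(name): a dict with "fx", "fy", "cx", "cy" (pixels), "R" (3x3) and "t" (3): a world point X has camera coordinates R X + t. Camera axes: x right, y down, z forward; pixel columns grow to the right and rows downward; lengths in m; the calibration is good to about 2 mm. A picture is of the moment at which its call begins: read the wrist's pose just before it. camera_params takes no time and is no camera call; for the wrist camera it gives the pose at the moment of the call.
- env.sign_off(): hands the job in, once; it reports no verdict.
The state is a dict: "time_s": time; "qpos": joint angles; "joint_velocities": joint speeds; "effort": joint torques, N m; "tool_pos": TCP position; "tool_rot": TCP orientation; "force": force on the tool from outside, world axes, zero at the start; "wrist_torque": the same for the moment, N m; "grip_width": finger opening in m.
Only numpy, scipy, OpenCV 4.12 (cv2) and the standard library are available. Lean on these libraries where they do the work, as an engineer would, in place of code of your own. Each camera call takes 0.05 s, during which the arm holds its last target. There are 200 camera calls.

### The job

Load the open-fronted plywood tray. The tall carton's bottom is only lightly taped, so do not lift it: slide its foot up against the tray's front edge, tip it over that edge by pushing high so that it lies flat on its broad side on the tray floor, and push it fully home, square against the back board. Also stand the ink pot upright on the tray floor beside it, never tipping the pot and leaving the other pot where it is.

Things in the scene. Friction and masses are not known exactly. Their poses are not given: they have to be found in the camera images.
- tray: Open-fronted plywood tray, fixed on the bench, 200 wide (y) x 140 deep (x). Origin: centre of its underside; x points to its back board, y to its left side, z up. Base board 15 mm thick (its front edge, at x=-70, is the stop). Back board inner face at x=+60, side boards' inner faces at y=+-90; boards 10 thick, tops 62 above the bench. No front board.
- carton: Closed taped cardboard carton, 70 (x) x 84 (y) x 120 (z, tall) mm, 0.25 to 0.5 kg, sliding friction on bench and plywood about 0.5 to 0.7. Starts standing on its 70x84 end in front of the tray's left half, a 84x120 face towards the tray (its x along the tray's x within 0.12 rad), 10 to 30 mm short of the tray's front edge. Origin: centre of the end it starts on; z towards its other end.
- carton_mid (a point): Centre of the carton, 60 mm from each end. Lying flat on the tray floor and fully home it is at tray x = 0 and 50 mm above the bench.
- ink_pot: Round ink pot with a screw lid, off-white with a thin dark band, 60 mm diameter, 62 mm tall (lid 57 mm diameter from 50 mm up), 0.15 to 0.23 kg. Origin: centre of its underside, z up. Starts upright on the bench in front of the tray's right half.
- hardener_pot: The other pot, a bystander: small, slim, blue-lidded pot, 38 mm diameter, 66 mm tall, standing upright left of the tray towards its back. Origin: centre of its underside.
There are look-alikes about, which are no part of the job. Leave any red look-alike of the ink_pot alone.

How it is judged:
By the outcome, as a careful person would: the job done as asked, in the order asked, and still so for the second after the job is handed in, with the robot touching nothing.
It also fails if it takes over 67 s, if anything falls off the work surface, if the arm or the gripper's body presses on something with over 40 N, if the wrist force passes 120 N, or if a joint passes its speed limit or range.

## Working session

There is one attempt and no reset: what is moved stays moved. The work goes in short steps, Python scripts to look and compute and a tool call to move; the robot and the scene stay as the last step left them, time stands still between calls to the robot, and variables do not carry over. Pictures are saved under pics/ and viewed, about 8 in all and at most 12, crops included, and the job is handed in when it is done.

Besides the shell and the picture viewer there is one more tool, called after ">>>" in YAML: its name, and indented under it one key for each argument. carry_out: Moves the arm, as the interface text tells. Its arguments: {"type":"object","properties":{"plan":{"type":"array","items":{"type":"object","properties":{"grip":{"type":"number"},"dp":{"type":"array","items":{"type":"number"}},"rotation":{"type":"array","items":{"type":"number"}}}}},"force":{"type":"number"}},"required":["plan"]}

```bash
mkdir -p pics
python3 - <<'E'
from cell import env
import cv2
o=env.get_obs();print({k:o[k] for k in('time_s','tool_pos','tool_rot','force','grip_width')})
for n in('top','side'):
    cv2.imwrite(f'pics/{n}0.png',env.read_camera(n)[:,:,::-1]);p=env.camera_params(n);print(n,p)
E
ls
```

```text
{'time_s': 0.0, 'tool_pos': array([ 0.2461501 , -0.60098808,  0.2214797 ]), 'tool_rot': array([ 1.79994026e+02,  1.07804342e-01, -6.77225897e+01]), 'force': array([-0.16814375,  0.30487887, -0.81235823]), 'grip_width': 0.08692000537712609}
top {'fx': 414.72686837277917, 'fy': 414.72686837277917, 'cx': 271.3393450144689, 'cy': 207.29510710359918, 'R': array([[-0.01879694, -0.99978287, -0.00899405],
       [-0.99140498,  0.0198028 , -0.12932134],
       [ 0.12947137,  0.0064859 , -0.99156195]]), 't': array([-0.22934687,  0.60525754,  0.8383907 ])}
side {'fx': 394.0423173090548, 'fy': 394.0423173090548, 'cx': 284.6261916011423, 'cy': 209.2580009370252, 'R': array([[-0.99901759,  0.04380737,  0.00669073],
       [ 0.01273853,  0.42848542, -0.90345889],
       [-0.04244504, -0.9024861 , -0.42862252]]), 't': array([0.62451593, 0.17246161, 0.69724549])}
pics
```

View pics/top0.png

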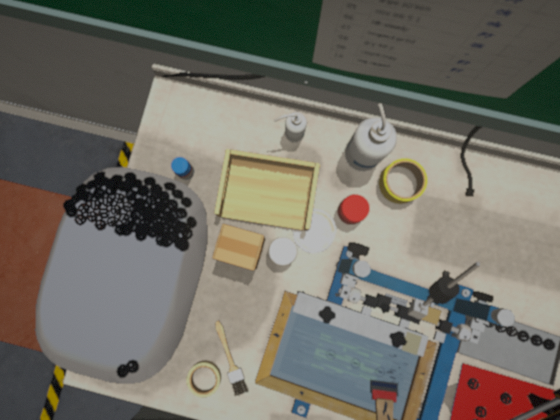

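View pics/side0.png

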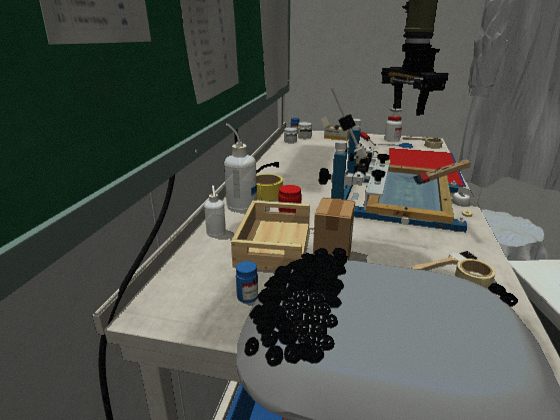

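Top view: tray around (268,190), carton at (240,248), blue-lidded hardener pot at (180,166). Candidates for the ink pot are the white-lidded pot at (283,252), the red one at (354,209) and a pale disc at (315,235). I take the white one in front of the tray's right half and confirm it in a crop.

Run:
```python
import cv2
a=cv2.imread('pics/top0.png')[140:290,165:365]
cv2.imwrite('pics/c0.png',cv2.resize(a,None,fx=4,fy=4,interpolation=cv2.INTER_CUBIC))
a=cv2.imread('pics/side0.png')[170:320,215:415]
cv2.imwrite('pics/c1.png',cv2.resize(a,None,fx=4,fy=4,interpolation=cv2.INTER_CUBIC))
```

```text
(no output)
```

View pics/c0.png

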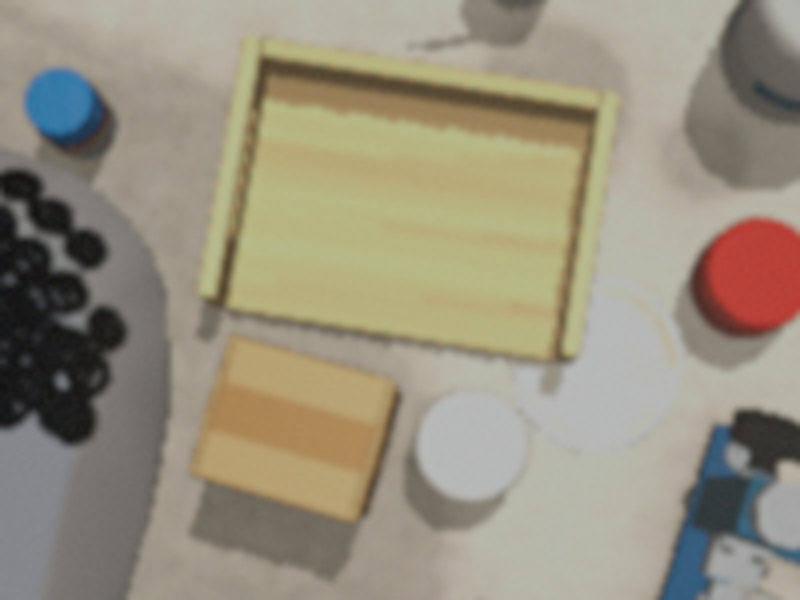

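View pics/c1.png

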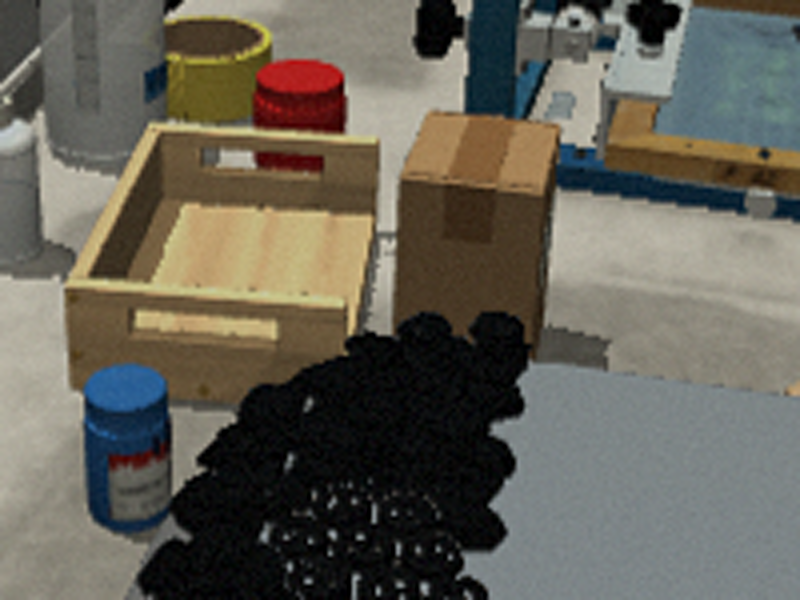

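Crop 1 (top, ×4): tray rim corners at crop (248,38), (618,95), (575,358), (203,298). The carton top is (233,337), (397,382), (360,520), (192,472). The white pot lid is at (471,446), the red look-alike at (752,277) and the blue pot at (63,107); the pale disc at (600,370) is flat on the bench. The off-white pot in front of the tray's right half is the ink pot. Crop 2 (side) shows the carton standing just short of the tray. A large grey/black body at the left sits close to the camera.

```bash
cat > h.py <<'E'
from cell import env
import numpy as np, cv2
from scipy.spatial.transform import Rotation as Ro
np.set_printoptions(precision=4,suppress=True)
def ray(n,u,v):
    p=env.camera_params(n);R=np.array(p['R']);t=np.array(p['t'])
    return -R.T@t, R.T@np.array([(u-p['cx'])/p['fx'],(v-p['cy'])/p['fy'],1])
def at(n,u,v,z):
    c,d=ray(n,u,v);return c+d*(z-c[2])/d[2]
def proj(n,X):
    p=env.camera_params(n);c=np.array(p['R'])@X+p['t']
    return np.array([p['fx']*c[0]/c[2]+p['cx'],p['fy']*c[1]/c[2]+p['cy']])
def st():
    o=env.get_obs();print(o['time_s'],o['tool_pos'],o['tool_rot'],o['force'],o['grip_width']);return o
E
python3 - <<'E'
from h import *
f=lambda u,v,z:at('top',165+(u+.5)/4-.5,140+(v+.5)/4-.5,z)
g=lambda u,v,z:at('side',215+(u+.5)/4-.5,170+(v+.5)/4-.5,z)
print('cams',ray('top',0,0)[0],ray('side',0,0)[0])
T=[f(*p,.062) for p in((203,298),(248,38),(618,95),(575,358))]
for p in T:print('tray',p)
for i in range(4):
    d=T[(i+1)%4]-T[i];print(np.linalg.norm(d),np.degrees(np.arctan2(d[1],d[0])))
print('centre',sum(T)/4,'floor front',f(225,308,.015),f(560,358,.015))
C=[f(*p,.12) for p in((192,472),(233,337),(397,382),(360,520))]
for p in C:print('cart',p)
for i in range(4):
    d=C[(i+1)%4]-C[i];print(np.linalg.norm(d),np.degrees(np.arctan2(d[1],d[0])))
print('cc',sum(C)/4,'pot',f(471,446,.062),'hard',f(63,107,.066),'red',f(752,277,.062))
print('side: carton top near-corners',g(400,180,.12),g(430,112,.12),g(560,125,.12),g(552,187,.12))
print('side tray',g(70,288,.062),g(350,300,.062),g(378,140,.062),g(152,125,.062))
for z in np.arange(0,.95,.1):
    X=at('top',206,230,z);print(z,X,proj('side',X))
E
```

```text
cams [ 0.4872 -0.2467  0.9075] [0.6513 0.528  0.4505]
tray [ 0.5857 -0.126   0.062 ]
tray [ 0.7224 -0.1498  0.062 ]
tray [ 0.6878 -0.3424  0.062 ]
tray [ 0.5512 -0.3159  0.062 ]
0.1387429861844405 -9.874402793987194
0.19573961452388808 -100.1797422731084
0.13921500963456243 169.01474048350067
0.19304363107258715 79.68365862624586
centre [ 0.6368 -0.2335  0.062 ] floor front [ 0.5855 -0.1312  0.015 ] [ 0.5549 -0.3117  0.015 ]
cart [ 0.4964 -0.129   0.12  ]
cart [ 0.56   -0.1486  0.12  ]
cart [ 0.537  -0.2264  0.12  ]
cart [ 0.4726 -0.2079  0.12  ]
0.06649533851771183 -17.143115445846828
0.08115643042338848 -106.43455839625386
0.06704727981437776 164.02944852763466
0.08252357242818789 73.18022436946961
cc [ 0.5165 -0.178   0.12  ] pot [ 0.5075 -0.2619  0.062 ] hard [ 0.6866 -0.0539  0.066 ] red [ 0.591  -0.4079  0.062 ]
side: carton top near-corners [ 0.5625 -0.1423  0.12  ] [ 0.5377 -0.2222  0.12  ] [ 0.473  -0.2037  0.12  ] [ 0.4915 -0.1327  0.12  ]
side tray [ 0.722  -0.1454  0.062 ] [ 0.586  -0.1294  0.062 ] [ 0.5539 -0.3138  0.062 ] [ 0.6877 -0.3393  0.062 ]
0.0 [ 0.5583 -0.0965  0.    ] [317.0118 280.8687]
0.1 [ 0.5505 -0.113   0.1   ] [322.4094 231.132 ]
0.2 [ 0.5426 -0.1296  0.2   ] [328.2291 177.5049]
0.30000000000000004 [ 0.5348 -0.1461  0.3   ] [334.5227 119.5124]
0.4 [ 0.527  -0.1627  0.4   ] [341.3503  56.5989]
0.5 [ 0.5191 -0.1793  0.5   ] [348.7829 -11.8898]
0.6000000000000001 [ 0.5113 -0.1958  0.6   ] [356.9047 -86.729 ]
0.7000000000000001 [ 0.5035 -0.2124  0.7   ] [ 365.8162 -168.845 ]
0.8 [ 0.4956 -0.2289  0.8   ] [ 375.6384 -259.3534]
0.9 [ 0.4878 -0.2455  0.9   ] [ 386.5186 -359.6099]
```

Positions agree between the cameras to about 3 mm, and the sizes match:

| Item | World (x, y) | Yaw | Tray frame (x, y) |
|---|---|---|---|
| Tray centre | (.637, -.233) | -10.1° | origin |
| Carton | (.5165, -.177) | -16.6° | (-.128, +.034) |
| Ink pot | (.5075, -.262) | – | – |

The grey body on the left starts at about y > -0.10, so I'll keep to the right of it. Next is a small planner.

```bash
cat >> h.py <<'E'
TC=np.array([.637,-.233,0]);TY=-10.1
TR=Ro.from_euler('z',TY,degrees=True).as_matrix()
def W(x,y,z):return TC+TR@np.array([x,y,z])
def L(p):return TR.T@(np.asarray(p)-TC)
def pose(o=None):
    o=o or env.get_obs();return np.array(o['tool_pos']),Ro.from_euler('xyz',o['tool_rot'],degrees=True)
def tool(yaw,tilt=0):  # yaw of tool x relative to tray; tilt about tool x
    return Ro.from_euler('xyz',[180,0,TY+yaw],degrees=True)*Ro.from_euler('x',tilt,degrees=True)
def plan(wps,step=.038,ang=6.8):
    p,R=pose();print('start',L(p),R.as_euler('xyz',degrees=True))
    k=0
    for tp,tR in wps:
        d=tp-p;w=(R.inv()*tR).as_rotvec(degrees=True)
        n=max(1,int(np.ceil(max(np.linalg.norm(d)/step,np.linalg.norm(w)/ang))))
        print('-- %d rows'%n)
        for i in range(n):
            v=R.inv().apply(d/n);print(k,np.round(v,4).tolist(),np.round(w/n,2).tolist());k+=1
            R=R*Ro.from_rotvec(w/n,degrees=True)
        p,R=tp,tR
E
python3 - <<'E'
from h import *
print(W(-.195,.034,.3))
p,R=pose()
plan([(p+[0,0,.08],R),(W(-.195,.034,.30),tool(-90))])
E
```

```text
[ 0.451  -0.1653  0.3   ]
start [-0.3202 -0.4309  0.2216] [179.9948   0.0929 -67.7204]
-- 3 rows
0 [-0.0, 0.0, -0.0267] [0.0, 0.0, 0.0]
1 [-0.0, 0.0, -0.0267] [0.0, 0.0, 0.0]
2 [-0.0, 0.0, -0.0267] [0.0, 0.0, 0.0]
-- 13 rows
3 [-0.025, -0.0273, 0.0002] [0.0, 0.01, 2.49]
4 [-0.0262, -0.0262, 0.0002] [0.0, 0.01, 2.49]
5 [-0.0273, -0.025, 0.0002] [0.0, 0.01, 2.49]
6 [-0.0284, -0.0238, 0.0002] [0.0, 0.01, 2.49]
7 [-0.0294, -0.0225, 0.0002] [0.0, 0.01, 2.49]
8 [-0.0303, -0.0212, 0.0002] [0.0, 0.01, 2.49]
9 [-0.0312, -0.0199, 0.0001] [0.0, 0.01, 2.49]
10 [-0.0321, -0.0185, 0.0001] [0.0, 0.01, 2.49]
11 [-0.0328, -0.0171, 0.0001] [0.0, 0.01, 2.49]
12 [-0.0336, -0.0157, 0.0001] [0.0, 0.01, 2.49]
13 [-0.0342, -0.0142, 0.0001] [0.0, 0.01, 2.49]
14 [-0.0348, -0.0127, 0.0001] [0.0, 0.01, 2.49]
15 [-0.0353, -0.0112, 0.0001] [0.0, 0.01, 2.49]
```

>>> carry_out:
  plan:
    - {"grip": 0.6,"dp": [0,0,-0.027]}
    - {"grip": 0.6,"dp": [0,0,-0.027]}
    - {"grip": 0.6,"dp": [0,0,-0.027]}
    - {"grip": 0.6,"dp": [-0.025,-0.027,0],"rotation": [0,0,2.5]}
    - {"grip": 0.6,"dp": [-0.026,-0.026,0],"rotation": [0,0,2.5]}
    - {"grip": 0.6,"dp": [-0.027,-0.025,0],"rotation": [0,0,2.5]}
    - {"grip": 0.6,"dp": [-0.028,-0.024,0],"rotation": [0,0,2.5]}
    - {"grip": 0.6,"dp": [-0.029,-0.0225,0],"rotation": [0,0,2.5]}

```text
schema error: expected keys grip, dp, rotation
```

>>> carry_out:
  plan:
    - {"grip": 0.6,"dp": [-0.03,-0.021,0],"rotation": [0,0,2.5]}
    - {"grip": 0.6,"dp": [-0.031,-0.02,0],"rotation": [0,0,2.5]}
    - {"grip": 0.6,"dp": [-0.032,-0.0185,0],"rotation": [0,0,2.5]}
    - {"grip": 0.6,"dp": [-0.033,-0.017,0],"rotation": [0,0,2.5]}
    - {"grip": 0.6,"dp": [-0.0335,-0.016,0],"rotation": [0,0,2.5]}
    - {"grip": 0.6,"dp": [-0.034,-0.014,0],"rotation": [0,0,2.5]}
    - {"grip": 0.6,"dp": [-0.035,-0.013,0],"rotation": [0,0,2.5]}
    - {"grip": 0.6,"dp": [-0.035,-0.011,0],"rotation": [0,0,2.5]}

```text
time_s: 0.77
tool_pos: [0.3097, -0.3077, 0.2137]
tool_rot: [179.5, 0.4, -89.5]
force: [0.7, 1.5, 0.1]
grip_width: 0.0418
```

Run:
```python
from h import *
o=st();print(o['qpos'])
plan([(W(-.195,.034,.28),tool(-90)),(W(-.195,.034,.05),tool(-90,18))])
```

```text
0.7667 [ 0.3097 -0.3077  0.2137] [179.4606   0.4116 -89.5224] [0.71   1.5257 0.0877] 0.04176203382076329
[ 56.1569  -6.5032 -13.7337 111.2525  -1.5209  75.7466 -46.62  ]
start [-0.3091 -0.131   0.2137] [179.4606   0.4116 -89.5224]
-- 6 rows
0 [-0.0236, -0.0236, -0.0111] [0.1, 0.06, 1.76]
1 [-0.0243, -0.0229, -0.0111] [0.1, 0.06, 1.76]
2 [-0.025, -0.0222, -0.0111] [0.1, 0.06, 1.76]
3 [-0.0257, -0.0214, -0.0111] [0.1, 0.06, 1.76]
4 [-0.0263, -0.0206, -0.0111] [0.1, 0.06, 1.76]
5 [-0.0269, -0.0198, -0.011] [0.1, 0.06, 1.76]
-- 7 rows
6 [0.0, -0.0, 0.0329] [2.57, 0.0, 0.0]
7 [-0.0, 0.0015, 0.0328] [2.57, 0.0, 0.0]
8 [-0.0, 0.0029, 0.0327] [2.57, 0.0, 0.0]
9 [-0.0, 0.0044, 0.0326] [2.57, 0.0, 0.0]
10 [-0.0, 0.0059, 0.0323] [2.57, 0.0, 0.0]
11 [0.0, 0.0073, 0.032] [2.57, 0.0, 0.0]
12 [0.0, 0.0087, 0.0317] [2.57, 0.0, 0.0]
```

>>> carry_out:
  plan:
    - {"grip": 0.6,"dp": [-0.0236,-0.0236,-0.011],"rotation": [0,0,1.8]}
    - {"grip": 0.6,"dp": [-0.0243,-0.023,-0.011],"rotation": [0,0,1.8]}
    - {"grip": 0.6,"dp": [-0.025,-0.022,-0.011],"rotation": [0,0,1.8]}
    - {"grip": 0.6,"dp": [-0.0257,-0.0214,-0.011],"rotation": [0,0,1.8]}
    - {"grip": 0.6,"dp": [-0.0263,-0.0206,-0.011],"rotation": [0,0,1.8]}
    - {"grip": 0.6,"dp": [-0.027,-0.02,-0.011],"rotation": [0,0,1.8]}

```text
time_s: 1.27
tool_pos: [0.4504, -0.1541, 0.2773]
tool_rot: [178.9, 0.3, -101.1]
force: [0.4, -1.1, 0.9]
grip_width: 0.0346
```

>>> carry_out:
  plan:
    - {"grip": 0.6,"dp": [0,0,0.033],"rotation": [2.57,0,0]}
    - {"grip": 0.6,"dp": [0,0.0015,0.033],"rotation": [2.57,0,0]}
    - {"grip": 0.6,"dp": [0,0.003,0.033],"rotation": [2.57,0,0]}

```text
time_s: 1.52
tool_pos: [0.4657, -0.1456, 0.1871]
tool_rot: [-171.8, 0.4, -100.1]
force: [0.6, 0.1, -0.1]
grip_width: 0.0347
```

Run:
```python
from h import *
o=st();print(o['qpos'])
plan([(W(-.195,.034,.05),tool(-90,18))])
```

```text
1.5167 [ 0.4657 -0.1456  0.1871] [-171.7735    0.3556 -100.1125] [ 0.561   0.1228 -0.1155] 0.034725194903566924
[ 45.8656  -6.0136 -28.7046 113.8541  -4.7327  63.364  -81.2242]
start [-0.184   0.056   0.1871] [-171.7735    0.3556 -100.1125]
-- 4 rows
0 [0.0057, 0.0076, 0.0335] [2.44, 0.09, -0.02]
1 [0.0057, 0.009, 0.0332] [2.44, 0.09, -0.02]
2 [0.0056, 0.0105, 0.0327] [2.44, 0.09, -0.02]
3 [0.0056, 0.0118, 0.0323] [2.44, 0.09, -0.02]
```

>>> carry_out:
  plan:
    - {"grip": 0.6,"dp": [0.012,0.012,0],"rotation": [2.4,0,0]}
    - {"grip": 0.6,"dp": [0.008,0.008,0.02],"rotation": [2.4,0,0]}
    - {"grip": 0.6,"dp": [0.002,0.008,0.03],"rotation": [2.4,0,0]}
    - {"grip": 0.6,"dp": [0,0.01,0.03],"rotation": [2.4,0,0]}
    - {"grip": 0.6,"dp": [0,0.01,0.03],"rotation": [0,0,0]}
    - {"grip": 0.6,"dp": [0,0,0],"rotation": [0,0,0]}

```text
time_s: 2.02
tool_pos: [0.4345, -0.1605, 0.0575]
tool_rot: [-162.3, 0.3, -100.0]
force: [-1.3, 0.0, -1.7]
grip_width: 0.0346
```

Run:
```python
from h import *
o=st();print(o['qpos'])
plan([(W(-.190,.034,.045),tool(-90,18))])
```

```text
2.0167 [ 0.4345 -0.1605  0.0575] [-162.2685    0.3442 -100.01  ] [-1.2974  0.0159 -1.6872] 0.03459722039155036
[ 46.7127  -7.0243 -25.715  132.9539 -11.1562  36.4631 -71.3633]
start [-0.212   0.0359  0.0575] [-162.2685    0.3442 -100.01  ]
-- 1 rows
0 [0.002, -0.0172, 0.0186] [0.27, 0.36, -0.02]
```

>>> carry_out:
  plan:
    - {"grip": 0.6,"dp": [0.001,-0.006,0.006],"rotation": [4,0.2,0]}
    - {"grip": 0.6,"dp": [0.001,-0.006,0.008],"rotation": [4,0.2,0]}
    - {"grip": 0.6,"dp": [0,-0.003,0.012],"rotation": [2,0,0]}
    - {"grip": 0.6,"dp": [0,0,0],"rotation": [0,0,0]}

```text
time_s: 2.35
tool_pos: [0.4598, -0.1668, 0.0409]
tool_rot: [-151.9, 0.0, -100.1]
force: [-0.9, 0.1, 0.1]
grip_width: 0.035
```

Run:
```python
from h import *
o=st();print(o['qpos'])
plan([(W(-.190,.034,.03),tool(-90,27))])
plan([(W(-.15,.034,.028),tool(-90,27))],step=.008)
```

```text
2.35 [ 0.4598 -0.1668  0.0409] [-151.9137    0.0004 -100.1112] [-0.9053  0.1098  0.1153] 0.03502030366122671
[ 44.4198  -6.8642 -22.8838 139.1249 -22.2958  20.9012 -60.0455]
start [-0.1861  0.0341  0.0409] [-151.9137    0.0004 -100.1112]
-- 1 rows
0 [0.0001, 0.0086, 0.0077] [-1.09, -0.0, -0.01]
start [-0.1861  0.0341  0.0409] [-151.9137    0.0004 -100.1112]
-- 5 rows
0 [0.0, -0.0052, 0.0057] [-0.22, -0.0, -0.0]
1 [0.0, -0.0052, 0.0056] [-0.22, -0.0, -0.0]
2 [0.0, -0.0052, 0.0056] [-0.22, -0.0, -0.0]
3 [0.0, -0.0052, 0.0056] [-0.22, -0.0, -0.0]
4 [0.0, -0.0052, 0.0056] [-0.22, -0.0, -0.0]
```

>>> carry_out:
  plan:
    - {"grip": 0.6,"dp": [0,-0.004,0.0055],"rotation": [0,0,0]}
    - {"grip": 0.6,"dp": [0,-0.004,0.0055],"rotation": [0,0,0]}
    - {"grip": 0.6,"dp": [0,-0.004,0.004],"rotation": [0,0,0]}
    - {"grip": 0.6,"dp": [0,-0.004,0.003],"rotation": [0,0,0]}
    - {"grip": 0.6,"dp": [0,-0.003,0.002],"rotation": [0,0,0]}

```text
time_s: 2.77
tool_pos: [0.4902, -0.1727, 0.0361]
tool_rot: [-151.9, -0.0, -100.1]
force: [-3.3, 0.5, 0.6]
grip_width: 0.0346
```

Run:
```python
from h import *
o=st();print(o['qpos'],L(o['tool_pos']))
```

```text
2.7667 [ 0.4902 -0.1727  0.0361] [-151.8961   -0.0171 -100.072 ] [-3.3142  0.5172  0.567 ] 0.03459243505040587
[ 44.9744  -1.9374 -24.8228 135.6611 -16.8486  19.0908 -65.4794] [-0.1551  0.0336  0.0361]
```

>>> carry_out:
  plan:
    - {"grip": 0.6,"dp": [0,-0.002,0.0015],"rotation": [0,0,0]}
    - {"grip": 0.6,"dp": [0,-0.002,0.0015],"rotation": [0,0,0]}
    - {"grip": 0.6,"dp": [0,-0.002,0.001],"rotation": [0,0,0]}

```text
time_s: 3.02
tool_pos: [0.4982, -0.1737, 0.0353]
tool_rot: [-152.0, 0.1, -100.0]
force: [-14.8, 2.1, 11.6]
grip_width: 0.0349
```

Run:
```python
from h import *
o=st();print(L(o['tool_pos']))
a=env.read_camera('top')[:,:,::-1][140:290,165:365]
b=env.read_camera('side')[:,:,::-1][170:320,215:415]
cv2.imwrite('pics/m1.png',cv2.resize(np.hstack([a,b]),None,fx=2,fy=2,interpolation=cv2.INTER_CUBIC))
```

```text
3.0167 [ 0.4982 -0.1737  0.0353] [-152.048     0.0507 -100.0099] [-14.7967   2.099   11.6359] 0.03492156643910313
[-0.147   0.034   0.0353]
```

View pics/m1.png

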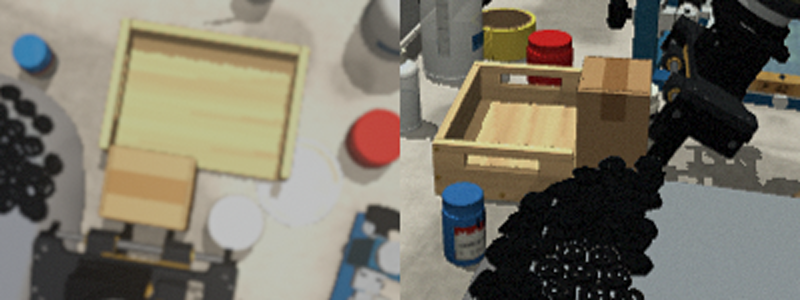

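Sixth picture: the carton stands square, foot against the tray's front edge, with the gripper behind it. The pot at crop (237,222) is clear. Now the high push.

>>> carry_out:
  plan:
    - {"grip": 0.6,"dp": [0,0.012,-0.006],"rotation": [0,0,0]}
    - {"grip": 0.6,"dp": [0,0.008,-0.014],"rotation": [-3,0,0]}
    - {"grip": 0.6,"dp": [0,0,-0.024],"rotation": [-4,0,0]}
    - {"grip": 0.6,"dp": [0,-0.004,-0.02],"rotation": [-3,0,0]}
    - {"grip": 0.6,"dp": [0,-0.003,-0.012],"rotation": [0,0,0]}
    - {"grip": 0.6,"dp": [0,0,0],"rotation": [0,0,0]}

```text
time_s: 3.62
tool_pos: [0.4564, -0.1658, 0.1001]
tool_rot: [-162.5, -0.0, -100.0]
force: [1.8, -0.2, 0.6]
grip_width: 0.0351
```

Run:
```python
from h import *
o=st();print(L(o['tool_pos']))
f=lambda u,v,z:L(at('top',165+(u+.5)/2-.5,140+(v+.5)/2-.5,z))
print(f(115,146,.12),f(195,157,.12),f(184,229,.12),f(102,217,.12))
plan([(W(-.155,.034,.108),tool(-90,18))],step=.008)
```

```text
3.6167 [ 0.4564 -0.1658  0.1001] [-162.5082   -0.0056 -100.0378] [ 1.7793 -0.2071  0.5754] 0.03514466223973267
[-0.1895  0.0345  0.1001]
[-0.0698  0.0745  0.12  ] [-0.0683 -0.0028  0.12  ] [-0.1373 -0.0035  0.12  ] [-0.1383  0.075   0.12  ]
start [-0.1895  0.0345  0.1001] [-162.5082   -0.0056 -100.0378]
-- 5 rows
0 [0.0001, -0.0071, 0.0006] [0.1, 0.0, 0.01]
1 [0.0001, -0.0071, 0.0006] [0.1, 0.0, 0.01]
2 [0.0001, -0.0071, 0.0006] [0.1, 0.0, 0.01]
3 [0.0001, -0.0071, 0.0006] [0.1, 0.0, 0.01]
4 [0.0001, -0.0071, 0.0006] [0.1, 0.0, 0.01]
```

>>> carry_out:
  plan:
    - {"grip": 0.6,"dp": [0,-0.008,0.0005],"rotation": [0,0,0]}
    - {"grip": 0.6,"dp": [0,-0.008,0.0005],"rotation": [0,0,0]}
    - {"grip": 0.6,"dp": [0,-0.008,0.0005],"rotation": [0,0,0]}
    - {"grip": 0.6,"dp": [0,-0.006,0.001],"rotation": [0,0,0]}
    - {"grip": 0.6,"dp": [0,-0.006,0.001],"rotation": [0,0,0]}
    - {"grip": 0.6,"dp": [0,-0.006,0.001],"rotation": [0,0,0]}

```text
time_s: 4.12
tool_pos: [0.5003, -0.1729, 0.1059]
tool_rot: [-162.6, 0.1, -100.0]
force: [-3.8, 0.2, 3.1]
grip_width: 0.0345
```

Run:
```python
from h import *
o=st();print(L(o['tool_pos']))
```

```text
4.1167 [ 0.5003 -0.1729  0.1059] [-162.5961    0.0537 -100.0406] [-3.7532  0.1736  3.0732] 0.034546869342642825
[-0.1451  0.0351  0.1059]
```

>>> carry_out:
  plan:
    - {"grip": 0.6,"dp": [0,-0.007,0.001],"rotation": [0,0,0]}
    - {"grip": 0.6,"dp": [0,-0.007,0.001],"rotation": [0,0,0]}
    - {"grip": 0.6,"dp": [0,-0.007,0.001],"rotation": [0,0,0]}
    - {"grip": 0.6,"dp": [0,-0.007,0.001],"rotation": [0,0,0]}
    - {"grip": 0.6,"dp": [0,-0.005,0.0005],"rotation": [0,0,0]}

```text
time_s: 4.53
tool_pos: [0.5352, -0.1792, 0.1105]
tool_rot: [-162.8, 0.1, -100.1]
force: [-1.5, -0.4, 3.3]
grip_width: 0.0349
```

Run:
```python
from h import *
o=st();print(L(o['tool_pos']))
a=env.read_camera('top')[:,:,::-1][140:290,165:365]
b=env.read_camera('side')[:,:,::-1][170:320,215:415]
cv2.imwrite('pics/m2.png',cv2.resize(np.hstack([a,b]),None,fx=2,fy=2,interpolation=cv2.INTER_CUBIC))
```

```text
4.5333 [ 0.5352 -0.1792  0.1105] [-162.7892    0.1286 -100.0738] [-1.5339 -0.3746  3.3053] 0.03487614594735674
[-0.1096  0.0351  0.1105]
```

View pics/m2.png

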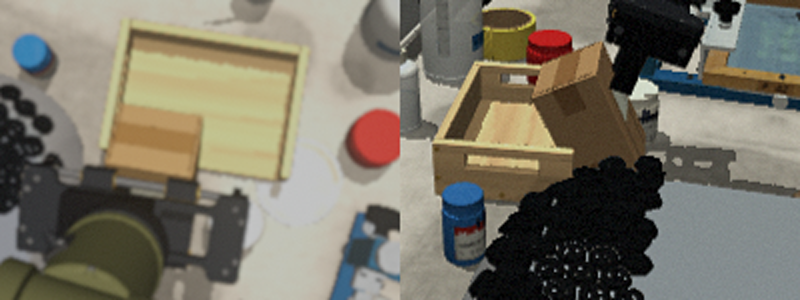

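Picture 7: the carton is tipping cleanly over the edge (about 28°), still square. The pot is untouched.

>>> carry_out:
  plan:
    - {"grip": 0.6,"dp": [0,-0.005,0.0005],"rotation": [0,0,0]}
    - {"grip": 0.6,"dp": [0,-0.005,0.0005],"rotation": [0,0,0]}
    - {"grip": 0.6,"dp": [0,-0.004,0.0005],"rotation": [0,0,0]}
    - {"grip": 0.6,"dp": [0,-0.003,0.0005],"rotation": [0,0,0]}
    - {"grip": 0.6,"dp": [0,-0.003,0.0005],"rotation": [0,0,0]}
    - {"grip": 0.6,"dp": [0,-0.003,0.0005],"rotation": [0,0,0]}

```text
time_s: 5.13
tool_pos: [0.559, -0.1831, 0.1139]
tool_rot: [-162.8, 0.1, -100.1]
force: [0.3, 0.6, 0.5]
grip_width: 0.0348
```

Run:
```python
from h import *
o=st();print(L(o['tool_pos']))
```

```text
5.1333 [ 0.559  -0.1831  0.1139] [-162.8319    0.1486 -100.0568] [0.2955 0.5947 0.4997] 0.034771252752483724
[-0.0856  0.0355  0.1139]
```

>>> carry_out:
  plan:
    - {"grip": 0.6,"dp": [0,0.015,-0.0045],"rotation": [0,0,0]}
    - {"grip": 0.6,"dp": [0,0.02,-0.006],"rotation": [0,0,0]}
    - {"grip": 0.6,"dp": [0,0.012,0],"rotation": [0,0,0]}
    - {"grip": 0.6,"dp": [0,0.006,0.02],"rotation": [0,0,0]}
    - {"grip": 0.6,"dp": [0,0.006,0.02],"rotation": [0,0,0]}
    - {"grip": 0.6,"dp": [0,0.004,0.014],"rotation": [0,0,0]}
    - {"grip": 0.6,"dp": [0,0,0],"rotation": [0,0,0]}

```text
time_s: 5.72
tool_pos: [0.5143, -0.1752, 0.0541]
tool_rot: [-162.5, 0.1, -100.0]
force: [0.1, 0.4, -0.1]
grip_width: 0.0348
```

Run:
```python
from h import *
o=st();print(L(o['tool_pos']))
a=env.read_camera('top')[:,:,::-1][140:290,165:365]
b=env.read_camera('side')[:,:,::-1][170:320,215:415]
cv2.imwrite('pics/m3.png',cv2.resize(np.hstack([a,b]),None,fx=2,fy=2,interpolation=cv2.INTER_CUBIC))
plan([(W(-.085,.036,.05),tool(-90,17))],step=.008)
```

```text
5.7167 [ 0.5143 -0.1752  0.0541] [-162.4736    0.0707 -100.0235] [ 0.1234  0.3836 -0.1408] 0.03483979041643154
[-0.1309  0.0354  0.0541]
start [-0.1289  0.0352  0.0568] [-162.2537    0.024  -100.0229]
-- 6 rows
0 [-0.0001, -0.0066, 0.0033] [-0.12, 0.01, 0.01]
1 [-0.0001, -0.0066, 0.0033] [-0.12, 0.01, 0.01]
2 [-0.0001, -0.0066, 0.0033] [-0.12, 0.01, 0.01]
3 [-0.0001, -0.0067, 0.0033] [-0.12, 0.01, 0.01]
4 [-0.0001, -0.0067, 0.0033] [-0.12, 0.01, 0.01]
5 [-0.0001, -0.0067, 0.0032] [-0.12, 0.01, 0.01]
```

View pics/m3.png

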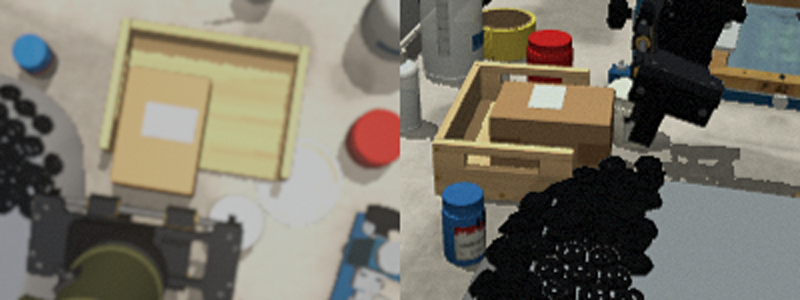

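Picture 8: the carton lies flat on its broad side, label up, with its end still overhanging the front edge. Next I push it home.

>>> carry_out:
  plan:
    - {"grip": 0.6,"dp": [0,-0.0065,0.0032],"rotation": [0,0,0]}
    - {"grip": 0.6,"dp": [0,-0.0065,0.0032],"rotation": [0,0,0]}
    - {"grip": 0.6,"dp": [0,-0.0065,0.0025],"rotation": [0,0,0]}
    - {"grip": 0.6,"dp": [0,-0.006,0.0018],"rotation": [0,0,0]}
    - {"grip": 0.6,"dp": [0,-0.005,0.0015],"rotation": [0,0,0]}
    - {"grip": 0.6,"dp": [0,-0.005,0.0015],"rotation": [0,0,0]}
    - {"grip": 0.6,"dp": [0,-0.004,0.0012],"rotation": [0,0,0]}
    - {"grip": 0.6,"dp": [0,-0.003,0.001],"rotation": [0,0,0]}

```text
time_s: 6.48
tool_pos: [0.5663, -0.1853, 0.0574]
tool_rot: [-162.2, -0.0, -100.1]
force: [-3.2, 0.4, 0.9]
grip_width: 0.0349
```

Run:
```python
from h import *
o=st();print(L(o['tool_pos']))
```

```text
6.4833 [ 0.5663 -0.1853  0.0574] [-162.2149   -0.0496 -100.0656] [-3.1996  0.4136  0.8519] 0.03487431256254944
[-0.078   0.0346  0.0574]
```

>>> carry_out:
  plan:
    - {"grip": 0.6,"dp": [0,-0.003,0.001],"rotation": [0,0,0]}
    - {"grip": 0.6,"dp": [0,-0.003,0.001],"rotation": [0,0,0]}
    - {"grip": 0.6,"dp": [0,-0.003,0.001],"rotation": [0,0,0]}
    - {"grip": 0.6,"dp": [0,-0.003,0.001],"rotation": [0,0,0]}

```text
time_s: 6.82
tool_pos: [0.5762, -0.1871, 0.0563]
tool_rot: [-162.7, -0.1, -100.1]
force: [-21.7, 4.2, 18.1]
grip_width: 0.0347
```

>>> carry_out:
  plan:
    - {"grip": 0.6,"dp": [0,0.012,-0.004],"rotation": [0,0,0]}
    - {"grip": 0.6,"dp": [0,0.02,-0.008],"rotation": [0,0,0]}
    - {"grip": 0.6,"dp": [0,0.005,-0.03],"rotation": [-4,0,0]}
    - {"grip": 0.6,"dp": [0,0,-0.035],"rotation": [-4,0,0]}
    - {"grip": 0.4,"dp": [0,0,-0.035],"rotation": [-4,0,0]}
    - {"grip": 0,"dp": [0,0,-0.02],"rotation": [-4,0,0]}
    - {"grip": 0,"dp": [0,0,0],"rotation": [0,0,0]}

```text
time_s: 7.4
tool_pos: [0.5076, -0.174, 0.1743]
tool_rot: [-179.7, -0.0, -100.1]
force: [0.3, 0.5, 0.6]
grip_width: 0.0473
```

Run:
```python
from h import *
o=st();print(o['qpos'],L(o['tool_pos']))
plan([(W(-.1224,-.0512,.19),tool(0))],ang=6.5)
```

```text
7.4 [ 0.5076 -0.174   0.1743] [-179.6992   -0.0428 -100.1076] [0.3486 0.5012 0.6208] 0.04734824596177377
[ 42.3677   7.7996 -28.3554 102.4361   3.9447  70.4297 -87.1768] [-0.1377  0.0354  0.1743]
start [-0.1377  0.0354  0.1743] [-179.6992   -0.0428 -100.1076]
-- 14 rows
0 [0.0062, -0.0011, -0.0011] [-0.01, -0.02, -6.43]
1 [0.0063, -0.0004, -0.0011] [-0.01, -0.02, -6.43]
2 [0.0063, 0.0003, -0.0011] [-0.01, -0.02, -6.43]
3 [0.0062, 0.001, -0.0011] [-0.01, -0.02, -6.43]
4 [0.0061, 0.0017, -0.0011] [-0.01, -0.02, -6.43]
5 [0.0058, 0.0024, -0.0011] [-0.01, -0.02, -6.43]
6 [0.0055, 0.003, -0.0011] [-0.01, -0.02, -6.43]
7 [0.0052, 0.0036, -0.0011] [-0.01, -0.02, -6.43]
8 [0.0047, 0.0042, -0.0011] [-0.01, -0.02, -6.43]
9 [0.0042, 0.0047, -0.0011] [-0.01, -0.02, -6.43]
10 [0.0037, 0.0051, -0.0011] [-0.01, -0.02, -6.43]
11 [0.0031, 0.0055, -0.0011] [-0.01, -0.02, -6.43]
12 [0.0024, 0.0058, -0.0011] [-0.01, -0.02, -6.43]
13 [0.0018, 0.006, -0.0011] [-0.01, -0.02, -6.43]
```

>>> carry_out:
  plan:
    - {"grip": 0,"dp": [0.006,-0.001,-0.001],"rotation": [0,0,-6.4]}
    - {"grip": 0,"dp": [0.006,0,-0.001],"rotation": [0,0,-6.4]}
    - {"grip": 0,"dp": [0.006,0,-0.001],"rotation": [0,0,-6.4]}
    - {"grip": 0,"dp": [0.006,0.001,-0.001],"rotation": [0,0,-6.4]}
    - {"grip": 0,"dp": [0.006,0.002,-0.001],"rotation": [0,0,-6.4]}
    - {"grip": 0,"dp": [0.006,0.002,-0.001],"rotation": [0,0,-6.4]}
    - {"grip": 0,"dp": [0.0055,0.003,-0.001],"rotation": [0,0,-6.4]}
    - {"grip": 0,"dp": [0.005,0.0035,-0.001],"rotation": [0,0,-6.4]}

```text
time_s: 8.07
tool_pos: [0.5176, -0.2241, 0.1831]
tool_rot: [-179.1, -1.4, -46.3]
force: [0.1, 0.2, -0.1]
grip_width: 0.0865
```

>>> carry_out:
  plan:
    - {"grip": 0,"dp": [0.0045,0.004,-0.001],"rotation": [0,0,-6.4]}
    - {"grip": 0,"dp": [0.004,0.0045,-0.001],"rotation": [0,0,-6.4]}
    - {"grip": 0,"dp": [0.0035,0.005,-0.001],"rotation": [0,0,-6.4]}
    - {"grip": 0,"dp": [0.003,0.0055,-0.001],"rotation": [0,0,-6.4]}
    - {"grip": 0,"dp": [0.002,0.006,-0.001],"rotation": [0,0,-6.4]}
    - {"grip": 0,"dp": [0,0,0],"rotation": [0,0,0]}

```text
time_s: 8.57
tool_pos: [0.5216, -0.2585, 0.1854]
tool_rot: [179.9, -2.4, -12.5]
force: [-0.1, -0.3, -0.1]
grip_width: 0.0868
```

Run:
```python
from h import *
o=st();print(o['qpos'],L(o['tool_pos']))
plan([(W(-.1224,-.0512,.14),tool(0))],ang=6.5)
env_t=cv2.cvtColor(env.read_camera('wrist'),cv2.COLOR_RGB2BGR)
a=env.read_camera('top')[:,:,::-1][140:290,165:365]
a=cv2.resize(a,None,fx=2.1,fy=2.8)
b=cv2.resize(env_t,(400,300));a=cv2.resize(a,(400,300))
cv2.imwrite('pics/m4.png',np.hstack([a,b]))
c=np.array([proj('wrist',np.array([.5075,-.262,.062]))]);print(c*400/560)
```

```text
8.5667 [ 0.5216 -0.2585  0.1854] [179.9286  -2.4325 -12.4928] [-0.1305 -0.3427 -0.0867] 0.08682938723086565
[ 52.9135  12.0088 -32.731   97.2127   6.559   70.33     6.3134] [-0.1091 -0.0454  0.1854]
start [-0.1091 -0.0454  0.1854] [179.9286  -2.4325 -12.4928]
-- 2 rows
0 [-0.0075, 0.0032, 0.0224] [0.06, -1.22, -1.2]
1 [-0.0071, 0.003, 0.0226] [0.06, -1.22, -1.2]
[[183.607  149.4381]]
```

View pics/m4.png

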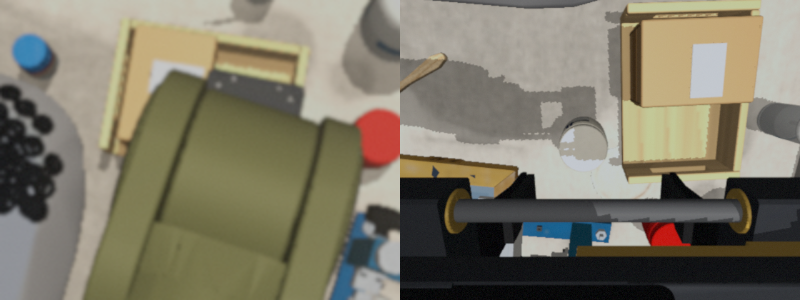

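Picture 9: the carton is flat against the back board. In the wrist view the pot lid is at about (583,145) of the composite, predicted (583,149), so the fix is good to a few mm. I refine that with a circle fit.

>>> carry_out:
  plan:
    - {"grip": 0,"dp": [-0.007,0.003,0.015],"rotation": [0,-1.2,-1.2]}
    - {"grip": 0,"dp": [-0.006,0.003,0.015],"rotation": [0,-1.2,-1.2]}
    - {"grip": 0,"dp": [0,0,0],"rotation": [0,0,0]}
    - {"grip": 0,"dp": [0,0,0],"rotation": [0,0,0]}

```text
time_s: 9.0
tool_pos: [0.5074, -0.2584, 0.1507]
tool_rot: [180.0, 0.3, -10.4]
force: [-0.1, -0.7, -0.4]
grip_width: 0.0867
```

Run:
```python
from h import *
o=st()
print(L(o['tool_pos']),proj('wrist',W(-.1224,-.0512,.062)),env.camera_params('wrist')['fx'])
im=env.read_camera('wrist');cv2.imwrite('pics/w5.png',im[:,:,::-1])
g=cv2.medianBlur(cv2.cvtColor(im,cv2.COLOR_RGB2GRAY),3)[100:300,150:400]
c=cv2.HoughCircles(g,cv2.HOUGH_GRADIENT,1,20,param1=80,param2=15,minRadius=25,maxRadius=60)
for u,v,r in c[0][:4]:print(u+150,v+100,r,L(at('wrist',u+150,v+100,.062)))
a=at('wrist',250,210,.062);b=at('wrist',260,210,.062);print('mm/px',np.linalg.norm(a-b)*100)
```

```text
9.0 [ 0.5074 -0.2584  0.1507] [179.9853   0.2573 -10.3829] [-0.0715 -0.6913 -0.4119] 0.08673775403502021
[-0.1232 -0.0477  0.1507] [279.896  215.6851] 354.5934996268582
279.5 213.5 39.1 [-0.1232 -0.0494  0.062 ]
262.5 195.5 36.9 [-0.1355 -0.0356  0.062 ]
282.5 193.5 28.2 [-0.121  -0.0342  0.062 ]
391.5 203.5 59.4 [-0.0413 -0.042   0.062 ]
mm/px 0.7368586403349664
```

>>> carry_out:
  plan:
    - {"grip": 0,"dp": [0,0.001,0.02],"rotation": [0,0,0]}
    - {"grip": 0,"dp": [0,0.001,0.025],"rotation": [0,0,0]}
    - {"grip": 0,"dp": [0,0,0.025],"rotation": [0,0,0]}
    - {"grip": 0,"dp": [0,0,0.025],"rotation": [0,0,0]}
    - {"grip": 0,"dp": [0,0,0.018],"rotation": [0,0,0]}
    - {"grip": 0,"dp": [0,0,0.008],"rotation": [0,0,0]}
    - {"grip": 0,"dp": [0,0,0],"rotation": [0,0,0]}

```text
time_s: 9.63
tool_pos: [0.5098, -0.2603, 0.0273]
tool_rot: [179.9, -0.1, -10.5]
force: [-0.4, 0.1, 0.5]
grip_width: 0.0868
```

Run:
```python
from h import *
o=st();print(L(o['tool_pos']))
```

```text
9.6333 [ 0.5098 -0.2603  0.0273] [179.8919  -0.1098 -10.4878] [-0.4377  0.1068  0.5332] 0.08682732447038617
[-0.1204 -0.0492  0.0273]
```

>>> carry_out:
  plan:
    - {"grip": 0,"dp": [-0.0025,0,0.005],"rotation": [0,0,0]}
    - {"grip": 0.2,"dp": [0,0,0],"rotation": [0,0,0]}
    - {"grip": 0.5,"dp": [0,0,0],"rotation": [0,0,0]}
    - {"grip": 0.5,"dp": [0,0,0],"rotation": [0,0,0]}
    - {"grip": 0.5,"dp": [0,0,0],"rotation": [0,0,0]}
    - {"grip": 0.5,"dp": [0,0,0],"rotation": [0,0,0]}
  force: 18

```text
time_s: 10.13
tool_pos: [0.5105, -0.261, 0.027]
tool_rot: [179.7, -0.5, -10.5]
force: [-1.6, -0.6, -0.9]
grip_width: 0.0613
```

Run:
```python
from h import *
o=st();print(L(o['tool_pos']))
```

```text
10.1333 [ 0.5105 -0.261   0.027 ] [179.7445  -0.5066 -10.5009] [-1.5728 -0.5699 -0.9145] 0.061316504309747985
[-0.1197 -0.0497  0.027 ]
```

>>> carry_out:
  plan:
    - {"grip": 0.5,"dp": [0,0,-0.006],"rotation": [0,0,0]}
    - {"grip": 0.5,"dp": [0,0,-0.015],"rotation": [0,0,0]}
    - {"grip": 0.5,"dp": [0,0,-0.02],"rotation": [0,0,0]}
    - {"grip": 0.5,"dp": [0,0,-0.02],"rotation": [0,0,0]}
    - {"grip": 0.5,"dp": [0,0,-0.02],"rotation": [0,0,0]}
    - {"grip": 0.5,"dp": [0,0,-0.01],"rotation": [0,0,0]}
    - {"grip": 0.5,"dp": [0,0,0],"rotation": [0,0,0]}
  force: 25

```text
time_s: 10.72
tool_pos: [0.5075, -0.2597, 0.1217]
tool_rot: [179.8, -0.3, -10.5]
force: [0.2, 0.3, -2.0]
grip_width: 0.0593
```

Run:
```python
from h import *
o=st();print(L(o['tool_pos']))
im=env.read_camera('wrist');print(repr(env.camera_params('wrist')))
cv2.imwrite('pics/w6.png',cv2.resize(im[0:300,:,::-1],None,fx=1.4,fy=1.4,interpolation=cv2.INTER_CUBIC))
```

```text
10.7167 [ 0.5075 -0.2597  0.1217] [179.8223  -0.2539 -10.5041] [ 0.243   0.2703 -2.0221] 0.059314168670550525
[-0.1228 -0.049   0.1217]
{'fx': 354.5934996268582, 'fy': 354.5934996268582, 'cx': 276.94808123806007, 'cy': 206.77940574382225, 'R': array([[ 0.9832, -0.1826,  0.0035],
       [-0.1768, -0.9464,  0.2704],
       [-0.046 , -0.2664, -0.9628]]), 't': array([-0.5456, -0.1616,  0.2467])}
```

View pics/w6.png

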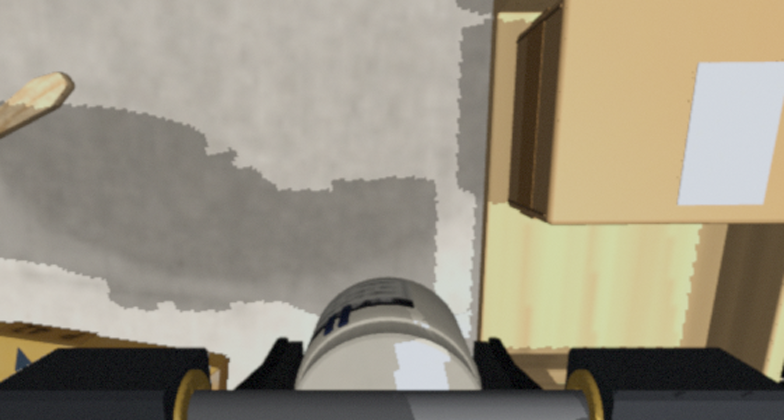

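Picture 10: the pot is lifted and upright (Fz ≈ -2 N). Carton near-end corners: top right (549,222), bottom right (509,204), top left near (566,0).

Run:
```python
from h import *
f=lambda u,v,z:L(at('wrist',u/1.4,v/1.4,z))
print(f(549,222,.085),f(566,0,.085),f(784,222,.085),f(509,204,.015),f(521,40,.015))
print('tray edge',f(482,340,.015),f(497,10,.015))
plan([(W(-.011,-.050,.1217),tool(0)),(W(-.011,-.050,.045),tool(0))],step=.025)
```

```text
[-0.0591 -0.0034  0.085 ] [-0.0594  0.0758  0.085 ] [ 0.0351 -0.0042  0.085 ] [-0.0584 -0.0036  0.015 ] [-0.0572  0.0764  0.015 ]
tray edge [-0.0694 -0.0813  0.015 ] [-0.0697  0.0897  0.015 ]
start [-0.1231 -0.0489  0.1208] [179.8383  -0.2147 -10.5   ]
-- 5 rows
0 [0.0224, 0.0001, -0.0001] [0.03, -0.04, -0.08]
1 [0.0224, 0.0001, -0.0001] [0.03, -0.04, -0.08]
2 [0.0224, 0.0001, -0.0001] [0.03, -0.04, -0.08]
3 [0.0224, 0.0002, -0.0001] [0.03, -0.04, -0.08]
4 [0.0224, 0.0002, -0.0002] [0.03, -0.04, -0.08]
-- 4 rows
5 [0.0, -0.0, 0.0192] [0.0, 0.0, 0.0]
6 [0.0, -0.0, 0.0192] [0.0, 0.0, 0.0]
7 [0.0, -0.0, 0.0192] [0.0, 0.0, 0.0]
8 [0.0, -0.0, 0.0192] [0.0, 0.0, 0.0]
```

The carton is home: near end at x = -59 mm (ideal -60) and square. Now I carry the pot in.

>>> carry_out:
  plan:
    - {"grip": 0.5,"dp": [0.01,0,0],"rotation": [0,0,0]}
    - {"grip": 0.5,"dp": [0.02,0,0],"rotation": [0,0,0]}
    - {"grip": 0.5,"dp": [0.025,0,0],"rotation": [0,0,0]}
    - {"grip": 0.5,"dp": [0.022,0,0],"rotation": [0,0,0]}
    - {"grip": 0.5,"dp": [0.015,0,0],"rotation": [0,0,0]}
    - {"grip": 0.5,"dp": [0.008,0,0],"rotation": [0,0,0]}
    - {"grip": 0.5,"dp": [0,0,0],"rotation": [0,0,0]}
    - {"grip": 0.5,"dp": [0,0,0],"rotation": [0,0,0]}

```text
time_s: 11.43
tool_pos: [0.6065, -0.2777, 0.1076]
tool_rot: [-179.9, 0.7, -10.6]
force: [0.8, 0.6, -2.2]
grip_width: 0.0598
```

Run:
```python
from h import *
plan([(W(-.011,-.048,.045),tool(0))],step=.02)
```

```text
start [-0.0222 -0.0494  0.1076] [-179.9473    0.6738  -10.6264]
-- 4 rows
0 [0.003, -0.0004, 0.0156] [-0.01, 0.17, -0.13]
1 [0.0029, -0.0003, 0.0156] [-0.01, 0.17, -0.13]
2 [0.0029, -0.0003, 0.0156] [-0.01, 0.17, -0.13]
3 [0.0028, -0.0003, 0.0156] [-0.01, 0.17, -0.13]
```

>>> carry_out:
  plan:
    - {"grip": 0.5,"dp": [0.003,0,0.008],"rotation": [0,0.2,-0.1]}
    - {"grip": 0.5,"dp": [0.003,0,0.012],"rotation": [0,0.2,-0.1]}
    - {"grip": 0.5,"dp": [0.003,0,0.012],"rotation": [0,0.2,-0.1]}
    - {"grip": 0.5,"dp": [0.001,0,0.01],"rotation": [0,0.1,-0.1]}
    - {"grip": 0.5,"dp": [0,0,0.004],"rotation": [0,0,0]}
    - {"grip": 0.5,"dp": [0,0,0],"rotation": [0,0,0]}

```text
time_s: 11.93
tool_pos: [0.612, -0.2794, 0.054]
tool_rot: [-180.0, 0.3, -10.2]
force: [-0.4, -0.3, -2.6]
grip_width: 0.0598
```

Run:
```python
from h import *
plan([(W(-.011,-.048,.043),tool(0))],step=.02)
```

```text
start [-0.0165 -0.0501  0.054 ] [-179.9699    0.2764  -10.2415]
-- 1 rows
0 [0.0055, -0.0021, 0.011] [-0.03, 0.28, -0.14]
```

>>> carry_out:
  plan:
    - {"grip": 0.5,"dp": [0.002,-0.001,0.002],"rotation": [0,0.1,0]}
    - {"grip": 0.5,"dp": [0.001,0,0.003],"rotation": [0,0.1,0]}
    - {"grip": 0.5,"dp": [0,0,0.003],"rotation": [0,0.1,0]}
    - {"grip": 0.5,"dp": [0,0,0.002],"rotation": [0,0,0]}
    - {"grip": 0.5,"dp": [0,0,0],"rotation": [0,0,0]}

```text
time_s: 12.35
tool_pos: [0.6153, -0.2793, 0.0436]
tool_rot: [180.0, -0.1, -10.3]
force: [0.4, -0.0, -1.7]
grip_width: 0.0597
```

Run:
```python
from h import *
st();plan([(W(-.011,-.048,.043),tool(0))],step=.02)
```

```text
12.35 [ 0.6153 -0.2793  0.0436] [179.9998  -0.0911 -10.2688] [ 0.3563 -0.0137 -1.6921] 0.05966778104199951
start [-0.0132 -0.0494  0.0436] [179.9998  -0.0911 -10.2688]
-- 1 rows
0 [0.0022, -0.0014, 0.0006] [0.0, -0.09, -0.17]
```

>>> carry_out:
  plan:
    - {"grip": 0.5,"dp": [0,0,0.001],"rotation": [0,0,0]}
    - {"grip": 0.5,"dp": [0,0,0.001],"rotation": [0,0,0]}
    - {"grip": 0.5,"dp": [0,0,0.001],"rotation": [0,0,0]}

```text
time_s: 12.6
tool_pos: [0.6157, -0.2793, 0.0426]
tool_rot: [180.0, -0.1, -10.3]
force: [-3.3, 1.5, 4.8]
grip_width: 0.0596
```

>>> carry_out:
  plan:
    - {"grip": 0.28,"dp": [0,0,0],"rotation": [0,0,0]}
    - {"grip": 0.2,"dp": [0,0,0],"rotation": [0,0,0]}
    - {"grip": 0.05,"dp": [0,0,0],"rotation": [0,0,0]}
    - {"grip": 0,"dp": [0,0,0],"rotation": [0,0,0]}
    - {"grip": 0,"dp": [0,0,0],"rotation": [0,0,0]}
    - {"grip": 0,"dp": [0,0,0],"rotation": [0,0,0]}

```text
time_s: 13.1
tool_pos: [0.6182, -0.2803, 0.0446]
tool_rot: [179.9, -0.5, -10.3]
force: [-0.3, -0.2, -0.3]
grip_width: 0.0846
```

Run:
```python
from h import *
o=st();print(L(o['tool_pos']))
```

```text
13.1 [ 0.6182 -0.2803  0.0446] [179.8787  -0.4771 -10.2754] [-0.2808 -0.1503 -0.2756] 0.08455271562080184
[-0.0103 -0.0499  0.0446]
```

>>> carry_out:
  plan:
    - {"grip": 0,"dp": [0,0,-0.006],"rotation": [0,0,0]}
    - {"grip": 0,"dp": [0,0,-0.012],"rotation": [0,0,0]}
    - {"grip": 0,"dp": [0,0,-0.02],"rotation": [0,0,0]}
    - {"grip": 0,"dp": [0,0,-0.03],"rotation": [0,0,0]}
    - {"grip": 0,"dp": [0,0,-0.035],"rotation": [0,0,0]}
    - {"grip": 0,"dp": [0,0,-0.04],"rotation": [0,0,0]}
    - {"grip": 0,"dp": [-0.01,0.02,-0.03],"rotation": [0,0,0]}
    - {"grip": 0,"dp": [-0.02,0.03,0],"rotation": [0,0,0]}

```text
time_s: 13.77
tool_pos: [0.5822, -0.3138, 0.2285]
tool_rot: [-179.7, -0.5, -9.4]
force: [-0.0, -0.2, -0.1]
grip_width: 0.0869
```

>>> carry_out:
  plan:
    - {"grip": 0,"dp": [-0.02,0.035,0],"rotation": [0,0,0]}
    - {"grip": 0,"dp": [-0.02,0.035,0],"rotation": [0,0,0]}
    - {"grip": 0,"dp": [-0.02,0.035,0],"rotation": [0,0,0]}
    - {"grip": 0,"dp": [-0.02,0.035,0],"rotation": [0,0,0]}
    - {"grip": 0,"dp": [-0.02,0.03,0],"rotation": [0,0,0]}
    - {"grip": 0,"dp": [-0.01,0.02,0],"rotation": [0,0,0]}
    - {"grip": 0,"dp": [0,0,0],"rotation": [0,0,0]}

```text
time_s: 14.35
tool_pos: [0.4345, -0.496, 0.2424]
tool_rot: [179.5, -1.3, -9.5]
force: [-1.7, -1.0, -0.1]
grip_width: 0.087
```

Run:
```python
from h import *
st()
a=env.read_camera('top')[:,:,::-1][140:290,165:365]
b=env.read_camera('side')[:,:,::-1][170:320,215:415]
cv2.imwrite('pics/m7.png',cv2.resize(np.hstack([a,b]),None,fx=2,fy=2,interpolation=cv2.INTER_CUBIC))
```

```text
14.35 [ 0.4345 -0.496   0.2424] [179.4865  -1.2911  -9.471 ] [-1.6929 -1.0373 -0.0569] 0.08696304394195374
```

View pics/m7.png

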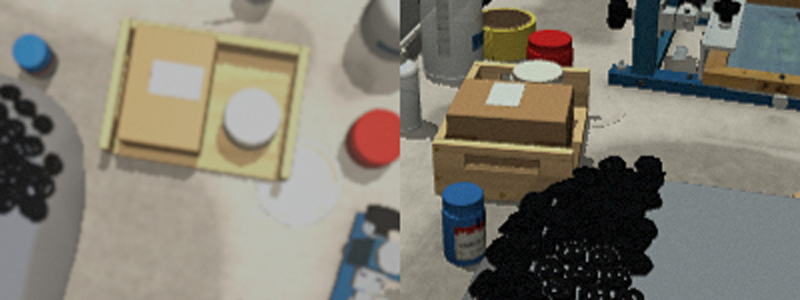

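Picture 11: the carton lies flat with corners at crop (119,144), (199,153), (215,38) and (135,25). The pot is upright beside it with its lid at (252,118). The blue and red pots have not moved.

Run:
```python
from h import *
f=lambda u,v,z:L(at('top',165+(u+.5)/2-.5,140+(v+.5)/2-.5,z))
for p in((119,144),(199,153),(215,38),(135,25)):print(f(*p,.085))
print('pot',f(252,118,.077)); print('blue then/now',L([.6866,-.0539,0]),f(32,54,.066))
print('backboard inner top approx',f(218,40,.062),f(302,54,.062))
o=env.get_obs();print(o['force'],o['joint_velocities'])
```

```text
[-0.0638  0.076   0.085 ]
[-0.0603 -0.0045  0.085 ]
[ 0.0582 -0.0019  0.085 ]
[0.059  0.0808 0.085 ]
pot [-0.0159 -0.0515  0.077 ]
blue then/now [0.0174 0.185  0.    ] [0.0167 0.1841 0.066 ]
backboard inner top approx [ 0.0623 -0.0042  0.062 ] [ 0.0611 -0.0929  0.062 ]
[ 0.1647 -0.0743 -0.4456] [-2.4168  0.058  -3.0746  0.9259 -1.4052 -0.3811 -0.4162]
```

The top reading hints at about 2° of yaw, where the wrist view read square. One enlarged crop will settle it.

Run:
```python
from h import *
im=env.read_camera('top')[:,:,::-1];st()
cv2.imwrite('pics/m8.png',cv2.resize(im[145:235,210:325],None,fx=6.5,fy=6.5,interpolation=cv2.INTER_CUBIC))
```

```text
14.5 [ 0.4406 -0.4894  0.2424] [179.7294  -1.4529  -8.946 ] [0.5147 0.9786 0.7385] 0.08726152217013566
```

View pics/m8.png

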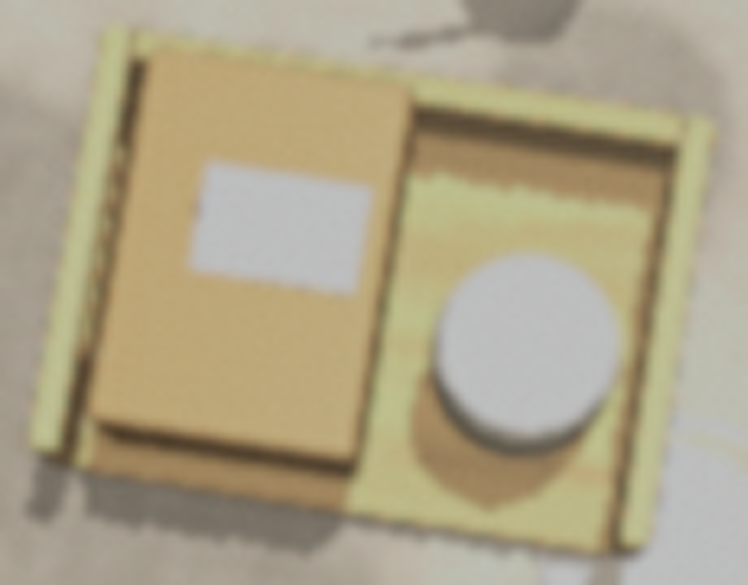

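Picture 12: carton top corners at (93,420), (352,460), (412,88) and (148,50), edges parallel to the tray by eye. The pot stands clear of both the carton and the side board.

Run:
```python
from h import *
f=lambda u,v,z:L(at('top',210+(u+.5)/6.5-.5,145+(v+.5)/6.5-.5,z))
C=[f(*p,.085) for p in((93,420),(352,460),(412,88),(148,50))]
for i in range(4):
    d=C[(i+1)%4]-C[i];print(C[i],np.degrees(np.arctan2(d[1],d[0])))
print(sum(C)/4,'rim: ',[f(*p,.062) for p in((30,450),(105,25),(712,118),(645,550))],'pot',f(528,347,.077))
```

```text
[-0.0588  0.0776  0.085 ] -89.85838783038727
[-0.0586 -0.0032  0.085 ] 0.04296528499605411
[ 0.0597 -0.0031  0.085 ] 90.50762039121159
[0.059  0.0806 0.085 ] -178.54470999220513
[0.0003 0.038  0.085 ] rim:  [array([-0.069 ,  0.0989,  0.062 ]), array([0.0707, 0.099 , 0.062 ]), array([ 0.0706, -0.0986,  0.062 ]), array([-0.07  , -0.0976,  0.062 ])] pot [-0.0143 -0.0514  0.077 ]
```

The carton is square to within about 0.5°, home at x = 0.0003 m, and the arm is clear. I'm handing the job in.

```bash
python3 -c "
from cell import env
print(env.sign_off())"
```

```text
the job is handed in; nothing more can be done
None
```

The tray is loaded and I've handed the job in at about 14.5 s of the 67 s allowed; sign-off gave no verdict.

**What I did:** I slid the carton's foot up to the tray's front edge with the two fingers, which also squared it. I then tipped it over that edge with a high push, without lifting it, and pushed it home until it met the back board at about 22 N. After that I gripped the ink pot, lifted it upright, stood it on the tray floor to the right of the carton and let go.

**Last checks:**
- **Carton:** it lies flat, with its centre at tray x ≈ 0.3 mm (0 is fully home). Three edges are within about 0.5° of square to the tray.
- **Ink pot:** it is upright at tray (-14, -51) mm, clear of both the carton and the side board.
- **Other pots:** the hardener pot reads within about 1 mm of where it started. The red look-alike looks unmoved by eye.
- **Arm:** it is clear of everything, with tool forces of about 1 N or less.

**Disagreements:** a coarse first reading from the top camera suggested the carton was turned about 2°. The wrist view and an enlarged top view did not support that, though one long edge in the enlarged view still read 1.5° off, which I put down to reading a single corner. One early move call was refused for a missing key, so the arm's first crossing was lower than planned; it touched nothing.

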